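# Slide a stray medal back into its recess in the medal tray

## Robot

A 7-joint arm with a two-finger parallel gripper is mounted at the origin on the work surface. World frame = base frame: x ahead of the robot, y to its left, z up, the work surface at z = 0. Lengths are in mm, angles in rad, forces in N, time in s.
With the tool pointing down it reaches from about 425 to 1025 mm from the base axis. Payload 9.4 kg.
Tool frame: the origin (TCP) lies between the finger pads; the fingertips stand 11 mm ahead of it and the grasp point (between the pads) lies 8 mm behind it (robot.tip_extent is the distance from the TCP to the fingertips, in mm); z points along the fingers, y is the direction in which the jaws open and shut (so a half turn about z gives the same grasp; the last joint's range is limited). The gripper opens to 93 mm and grips with 3 to 60 N. Pads are 15 mm wide; open, the fingers measure 128 mm over their backs; the gripper's body (75 mm by 188 mm) begins 65 mm behind the grasp point.
Start: joints at [-1.238, 0.599, -0.003, 1.599, 0.002, 0.943, -0.08], TCP at [288.863, 664.968, 229.618] pointing down, gripper open.
Joint ranges: [-2.57, 2.57], [-0.35, 1.97], [-1.29, 1.29], [0.11, 2.56], [-1.05, 4.19], [0.11, 1.86], [-2.63, 2.63]. Speed limits (rad/s): [2.22, 2.22, 3.01, 3.01, 3.14, 3.14, 3.14].

## Interface

Orientations are given as a unit quaternion [w, x, y, z].
In Python, from rig import robot, cams, hand_in gives the robot as it stands. The module is installed in compiled form; this text tells all that it offers.
- The arm moves only by the tool drive_tool, never from a script. Its argument "plan" is one flat list of numbers, 5 for each row, row after row: the shift along the tool's x, y, z in units of 2 cm (1.0 is 2 cm), then the turn about the tool's z in units of 8 degrees (1.0 is 8 degrees), then the closure, from 0 (fully open) to 1 (shut). A call has exactly 5 rows; each row shifts and turns the pose as measured when the row begins, along the tool's axes as they then stand; what a row does not reach is not made up. A row lasts 1/10 s, in which the tool goes at most 50 mm and 8.59 degrees, less where a joint would pass 70% of its speed; a pose out of reach is approached as far as the arm can. A call with a number of a shift or a turn outside -1 to 1 is refused whole. A call with a gripper value outside its range is refused whole. The fingers move at their own pace and stop on an object; "grip_force" is the grip in N (left out, the last holds). Time passes only in rows, so rows that do not move let the fingers close, or fill a call up. It gives the time, the measured TCP pose, the force and the opening at its end, in the units of the state.
- robot.get_state(): the state, without advancing time (a new reading comes with each control period).
- cams.camera(name): name is "scene" or "top" or "wrist"; returns a dict with "frame" (480x640x3 uint8, red, green, blue), "range_z" (480x640 float32, mm along the optical axis (not along the pixel's ray), 0 where there is no reading), "fov_y" (degrees; the focal length in pixels is half the picture's height over the tangent of half this angle, whatever the lens; pixels are square), "cx", "cy" (the principal point, pixels), "rvec" (rotation vector, rad) and "tvec" (3), from world to camera coordinates, as OpenCV has them; the wrist camera has in their place "mount" (4x4, takes a point from camera to tool coordinates, whose origin is the TCP and whose axes are the flange's). Camera axes: x right, y down, z forward; pixel columns grow to the right and rows downward; lengths in mm; the calibration is good to about 2 mm. A picture is of the moment at which its call begins: read the wrist's pose just before it.
- hand_in(): hands the job in, once; it reports no verdict.
Trained networks look in the newest picture that a camera, given by its name, has taken for a name from the list of things; names that differ only in an ending like _2 or _b are one class to them, and where a whole thing is asked for, a point or a joint stands for the part that bears it (a point fixed in the world has none). Each returns a list of dicts, best first, with "confidence" (0 to 1); they miss things now and then, are a little off and sometimes report something else, mostly with a low value. They report only what shows in the picture. A call takes as long as a camera call. They do not tell look-alikes from the thing itself.
- cams.cut_out(target, camera): "pixels" (480x640 bool, what is visible of it).
- cams.pinpoint(target, camera): "at" ([x, y, z] in mm, in world coordinates, good to about 4 mm: a listed point, or the origin of a listed thing).
The state is a dict: "t": time; "q": joint angles; "joint_vel": joint speeds; "effort": joint torques, N m; "tool_pos": TCP position; "tool_rot": TCP orientation; "ft_force": force on the tool from outside, world axes, zero at the start; "ft_torque": the same for the moment, N m; "width": opening from 0.0 (shut) to 1.0 (fully open).
Only numpy, scipy, OpenCV 4.12 (cv2) and the standard library are available. Lean on these libraries where they do the work, as an engineer would, in place of code of your own. Each camera call takes 0.05 s, during which the arm holds its last target. There are 200 camera calls.

## Task

One bronze medal lies loose on the front part of the medal tray. With your fingertips push it across the tray top, over the edge of the one empty round recess, until it drops in and lies flat on the bottom; slide it only, never pick it up or lift it. Leave the other two medals in their recesses, do not disturb the loupe and the brush beside the tray, and finish clear of everything.

Things in the scene. Friction and masses are not known exactly. Their poses are not given: they have to be found in the camera images.
- tray: fixed flat-topped wooden tray without a lip, 200 (x) by 290 (y) by 18 mm high; origin under its centre, on the table, z up. Three round recesses 66 mm wide, 7 mm deep, at x +45, y -85, 0, +85 mm: two hold medals, one is empty. The -x side, towards the robot, is the flat front part, with flat paper captions. Two brass pulls stick out 23 mm from the -x edge at y +-77 mm, lower than the top
- medal: the stray medal: flat bronze disc 60 mm across, 6 mm thick, about 0.15 kg, loose on the flat front part of the tray. Origin at the centre of its underside, z along its axis, upward. Its relief stands 1 mm above its face. Seated in a recess, its top is 1 mm below the tray top and it has 3 mm of play all round
- empty_recess (a point): centre of the floor of the empty recess (one of the three of the tray; which one varies). A round paper ticket 40 mm across, thin as paper, lies there. The tray top is 7 mm above this point
- medal_b: a medal of the same kind and size lying in one of the recesses, loose. Origin at the centre of its underside
- medal_c: a medal of the same kind and size lying in another recess, loose. Origin at the centre of its underside
- loupe: black magnifying loupe with a clear foot, 42 mm across and 40 mm high, standing loose on the table beside the tray's +y edge. Origin at the centre of its underside
- brush: dusting brush 170 mm long lying loose on the table beside the tray's -y edge, roughly along the tray's x. Origin under its middle
Mind the look-alikes: they are no part of the job. Leave any blue or red look-alike of the medal_c alone. What is shaped like the medal_b but blue or yellow is not meant.

How it is judged (in metres and radians):
At the end, for the whole second after the job is handed in: The stray medal lies at rest and flat (within 3 degrees) on the floor of the empty recess (underside within 2 mm of the floor, centre within 6 mm of the recess's centre), face up as it was, and the other two medals still lie on the floors of their recesses (horizontal distance between medal and empty_recess below 0.006 m and z of medal in the frame of empty_recess below 0.002 m and angle between medal's own z axis and vertical below 0.05 rad and linear speed of medal below 0.01 m/s and z of each of medal_b, medal_c in the frame of tray below 0.013 m); the robot touches nothing.
It fails at once if the stray medal is lifted (its underside more than 5 mm above the tray top) or tipped up (more than 30 degrees) (z of medal in the frame of tray above 0.023 m or angle between medal's own z axis and vertical above 0.52 rad).
It fails at once if a medal that was in its recess is moved out of it (by more than 10 mm) (distance of any of medal_b, medal_c from where it was at the start of the episode above 0.01 m).
It fails at once if the loupe or the brush is disturbed (moved more than 10 mm) (distance of any of loupe, brush from where it was at the start of the episode above 0.01 m).
It also fails if it takes over 38 s, if anything falls off the work surface, if the arm or the gripper's body presses on something with over 40 N, if the wrist force passes 120 N, or if a joint passes its speed limit or range.

## Working session

There is one attempt and no reset: what is moved stays moved. The work goes in short steps, Python scripts to look and compute and a tool call to move; the robot and the scene stay as the last step left them, time stands still between calls to the robot, and variables do not carry over. Pictures are saved under pics/ and viewed, about 8 in all and at most 12, crops included, and the job is handed in when it is done.

Besides the shell and the picture viewer there is one more tool, called by a JSON object that holds its "op" and its "data". drive_tool: Moves the arm, as the interface text tells. Shifts and turns lie within -1 to 1; 1 stands for 2 cm of shift or 8 degrees of turn. Its arguments: {"type":"object","properties":{"plan":{"type":"array","items":{"type":"number"}},"grip_force":{"type":"number"}},"required":["plan"]}

```bash
mkdir -p pics; cat > h.py <<'E'
import numpy as np,cv2
from rig import robot,cams,hand_in
def pts(c):
    z=c["range_z"];f=240/np.tan(np.radians(c["fov_y"])/2)
    v,u=np.mgrid[0:480,0:640]
    p=np.stack([(u-c["cx"])*z/f,(v-c["cy"])*z/f,z],-1)
    R=cv2.Rodrigues(np.array(c["rvec"],float))[0]
    return (p-np.array(c["tvec"]).ravel())@R
def save(n,im): cv2.imwrite(f"pics/{n}.png",im[...,::-1])
E
python3 - <<'E'
from h import *
s=robot.get_state();print({k:np.round(s[k],3) for k in("t","tool_pos","tool_rot","ft_force","width")})
for n in("top","scene"):
    c=cams.camera(n);save(n,c["frame"]);P=pts(c)
    np.save(n+"P",P)
    for t in("medal","medal_b","tray","empty_recess","loupe","brush"):
        print(n,t,[(np.round(d["at"],0).tolist(),round(float(d["confidence"]),2)) for d in cams.pinpoint(t,n)])
    for d in cams.cut_out("medal",n):
        m=d["pixels"];v,u=np.nonzero(m);q=P[m];print("cut",round(float(d["confidence"]),2),u.mean().round(),v.mean().round(),np.round((q.min(0)+q.max(0))/2,1),np.round(np.ptp(q,0)),np.round(np.median(q,0),1),c["frame"][m].mean(0).round())
E
```

```text
{'t': np.float64(0.0), 'tool_pos': array([288.677, 664.553, 228.784]), 'tool_rot': array([-0.   ,  0.203,  0.979, -0.001]), 'ft_force': array([-0.611,  0.038,  0.179]), 'width': np.float64(0.998)}
top medal [([536.0, 24.0, 17.0], 0.95), ([799.0, 110.0, 2.0], 0.85), ([776.0, -10.0, 1.0], 0.85), ([768.0, 272.0, -2.0], 0.69), ([635.0, 59.0, 10.0], 0.63), ([640.0, 142.0, 11.0], 0.63), ([372.0, -60.0, -3.0], 0.55)]
top medal_b [([536.0, 24.0, 17.0], 0.95), ([799.0, 110.0, 2.0], 0.85), ([776.0, -10.0, 1.0], 0.85), ([768.0, 272.0, -2.0], 0.69), ([635.0, 59.0, 10.0], 0.63), ([640.0, 142.0, 11.0], 0.63), ([372.0, -60.0, -3.0], 0.55)]
top tray [([587.0, 62.0, -1.0], 0.6)]
top empty_recess [([614.0, -28.0, 14.0], 0.88), ([573.0, -161.0, 1.0], 0.71)]
top loupe [([668.0, 246.0, -1.0], 0.58)]
top brush [([574.0, -157.0, -0.0], 0.84)]
cut 0.97 227.0 152.0 [614.1 184.2 523.1] [ 361.  237. 1052.] [764.4 273.    5.2] [ 62.  98. 175.]
cut 0.93 294.0 219.0 [639.9 144.9  13.9] [58. 61. 18.] [639.3 143.1  16.1] [163. 124.  84.]
cut 0.86 314.0 137.0 [630.5 104.7 521.3] [ 394.   77. 1056.] [797.  113.9   5.
[... 1006 characters left out ...]
, 3.0], 0.92)]
cut 0.93 381.0 317.0 [ 906.  -309.6  440.7] [321. 661. 881.] [775.7 -11.8   5.5] [196. 190.  51.]
cut 0.91 334.0 259.0 [ 831.8 -276.1  445.4] [469. 728. 871.] [628.9  54.8  16.5] [143. 101.  54.]
cut 0.85 196.0 249.0 [ 702.4 -338.3  438.8] [728. 603. 885.] [372.  -68.    5.3] [ 46.  80. 157.]
cut 0.82 288.0 247.0 [ 787.1 -288.6  448.7] [559. 703. 865.] [537.3  24.7  23.1] [141. 100.  54.]
cut 0.72 361.0 237.0 [ 837.9 -234.8  444.5] [457. 810. 873.] [641.  138.5  16.3] [144. 102.  55.]
cut 0.72 423.0 281.0 [ 917.3 -244.9  438.4] [298. 790. 885.] [799.3 109.9   5.3] [180.  48.  43.]
cut 0.65 443.0 227.0 [ 901.6 -165.5  437.6] [330. 949. 887.] [765.7 267.6   5.4] [ 47.  80. 155.]
```

View pics/top.png

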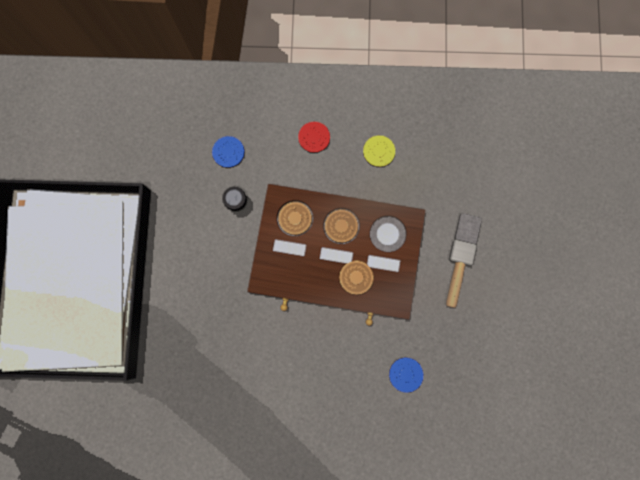

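View pics/scene.png

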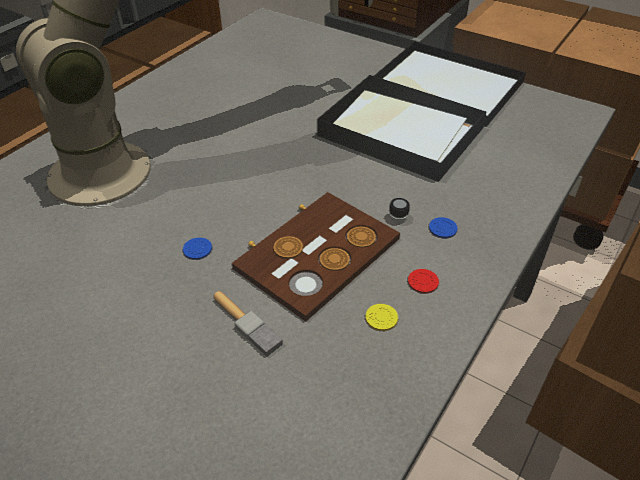

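Top picture: the stray medal is at px (356,277) and the empty recess, with its white ticket, at (388,234). The seated medals are at (294,218) and (341,226), the loupe at (234,198), the brush at (462,260), and the blue, red and yellow discs lie off the tray. The scene view agrees. I'm moving towards a spot behind the medal.

{"op": "drive_tool", "data": {"plan": [-0.9,-1,0,0,0.6,-0.9,-1,0,0,0.6,-0.9,-1,0,0,0.6,-0.9,-1,0,0,0.6,-0.9,-1,0,0,0.6], "grip_force": 20}}

```text
t: 1.3
tool_pos: [329.8, 537.4, 228.6]
tool_rot: [-0.001, 0.2, 0.98, 0.001]
ft_force: [1.3, 0.6, -0.0]
width: 0.619
```

{"op": "drive_tool", "data": {"plan": [-0.9,-1,0,0,0.6,-0.9,-1,0,0,0.6,-0.9,-1,0,0,0.6,-0.9,-1,0,0,0.6,-0.9,-1,0,0,0.6]}}

```text
t: 1.8
tool_pos: [375.0, 405.0, 229.1]
tool_rot: [-0.0, 0.2, 0.98, 0.002]
ft_force: [0.9, -0.3, -0.4]
width: 0.404
```

{"op": "drive_tool", "data": {"plan": [-0.9,-1,0,0,0.6,-0.9,-1,0,0,0.6,-0.9,-1,0,0,0.6,-0.9,-1,0,0,0.6,-0.9,-1,0,0,0.6]}}

```text
t: 2.3
tool_pos: [420.3, 272.6, 229.8]
tool_rot: [0.001, 0.2, 0.98, 0.003]
ft_force: [0.5, 0.1, 0.2]
width: 0.402
```

{"op": "drive_tool", "data": {"plan": [-0.9,-1,0,0,0.6,-0.9,-1,0,0,0.6,-0.9,-1,0,0,0.6,-0.9,-1,0,0,0.6,-0.9,-1,0,0,0.6]}}

```text
t: 2.8
tool_pos: [465.9, 140.2, 230.4]
tool_rot: [0.002, 0.2, 0.98, 0.004]
ft_force: [0.4, -0.2, 0.6]
width: 0.4
```

{"op": "drive_tool", "data": {"plan": [-0.9,-1,0,0,0.6,-0.9,-1,0,0,0.6,-0.9,-1,0,0,0.6,0,0,0,0.8,0.6,0,0,0,0.8,0.6]}}

```text
t: 3.3
tool_pos: [494.6, 55.8, 231.3]
tool_rot: [0.003, 0.314, 0.95, 0.005]
ft_force: [-0.0, 0.7, -0.4]
width: 0.4
```

```bash
python3 - <<'E'
from h import *
from scipy.spatial.transform import Rotation as Ro
s=robot.get_state();print({k:np.round(s[k],3) for k in("t","tool_pos","tool_rot","ft_force","width")})
c=cams.camera("wrist");save("w1",c["frame"])
R=Ro.from_quat(np.roll(s["tool_rot"],-1)).as_matrix();print(np.round(R,3))
M=np.array(c["mount"]);print(np.round(M,2))
W=np.eye(4);W[:3,:3]=R;W[:3,3]=s["tool_pos"];T=np.linalg.inv(W@M)
c["rvec"]=cv2.Rodrigues(T[:3,:3])[0];c["tvec"]=T[:3,3];P=pts(c)
for t,n in(("medal","wrist"),("empty_recess","wrist")):
    print(t,[(np.round(d["at"],1).tolist(),round(float(d["confidence"]),2)) for d in cams.pinpoint(t,n)])
for nm,t in (("wrist","medal"),("wrist","empty_recess")):
    for d in cams.cut_out(t,nm):
        m=d["pixels"]; v,u=np.nonzero(m)
        if len(u)<50: continue
        (x,y),r=cv2.minEnclosingCircle(np.c_[u,v].astype(np.float32)); e=cv2.fitEllipse(max(cv2.findContours(m.astype(np.uint8),0,1)[0],key=len))
        q=P[m];q=q[(q[:,2]>0)&(q[:,2]<60)]
        lo,hi=np.percentile(q,1,0),np.percentile(q,99,0)
        print(t,round(float(d["confidence"]),2),np.round(e[0]),np.round(e[1]),np.round((lo+hi)/2,1),np.round(hi-lo,1),"med",np.round(np.median(q,0),1))
E
```

```text
{'t': np.float64(3.3), 'tool_pos': array([494.619,  55.777, 231.271]), 'tool_rot': array([0.003, 0.314, 0.95 , 0.005]), 'ft_force': array([-0.02 ,  0.742, -0.382]), 'width': np.float64(0.4)}
[[-0.803  0.596  0.009]
 [ 0.596  0.803  0.007]
 [-0.003  0.011 -1.   ]]
[[ 0.0000e+00 -9.7000e-01 -2.4000e-01  6.5640e+01]
 [ 1.0000e+00  0.0000e+00 -0.0000e+00  6.0000e-02]
 [ 0.0000e+00 -2.4000e-01  9.7000e-01 -1.5506e+02]
 [ 0.0000e+00  0.0000e+00  0.0000e+00  1.0000e+00]]
medal [([639.8, 141.8, 11.8], 0.97), ([369.3, -63.4, 2.7], 0.97), ([529.8, 28.9, 19.7], 0.92), ([768.6, 269.2, 1.3], 0.61)]
empty_recess []
medal 0.89 [466. 272.] [41. 63.] [636.2 142.7  15.8] [50.2 53.2  6. ] med [632.2 146.6  16.9]
medal 0.86 [314. 265.] [58. 59.] [535.  29.  24.] [55.4 55.   3.7] med [534.4  29.2  24.1]
medal 0.79 [135. 181.] [60. 66.] [369.3 -62.2   4.7] [56.4 56.5  7.1] med [369.  -61.4   6.3]
medal 0.56 [621. 295.] [43. 57.] [763.7 266.1   4.2] [56.2 46.6  7. ] med [757.8 264.6   5.7]
medal 0.52 [404. 295.] [ 5. 13.] [616.5  82.1  15.6] [12.3  5.1  5.4] med [616.6  81.6  16.5]
```

View pics/w1.png

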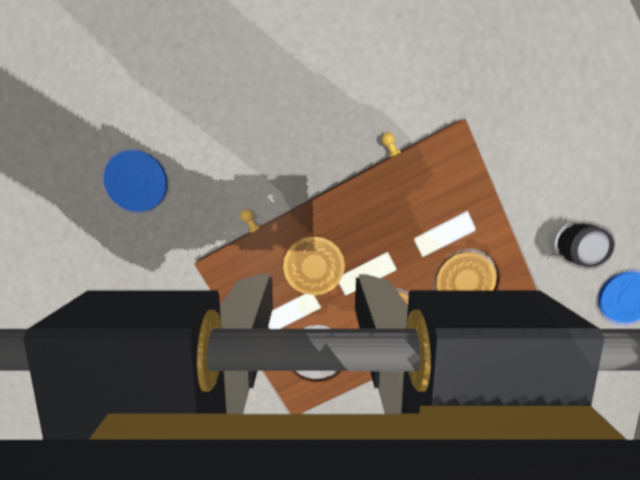

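The wrist view shows the stray medal at px (314,265), between and ahead of the fingers. The recess at (317,350) is partly hidden behind the gripper. I'll pin the recess centre down from the ticket in the saved top picture.

```bash
python3 - <<'E'
import cv2,numpy as np
im=cv2.imread("pics/top.png");sc=cv2.imread("pics/scene.png")
for n,c,r in(("top",(388,234),16),("scene",(306,284),15)):
    im=cv2.imread(f"pics/{n}.png").astype(int);P=np.load(n+"P.npy")
    v,u=np.mgrid[0:480,0:640];m=(np.hypot(u-c[0],v-c[1])<r)&(im.min(2)>(190 if n=="top" else 190))
    q=P[m];print(n,m.sum(),np.c_[u[m],v[m]].mean(0),q.mean(0).round(1),np.median(q,0).round(1),np.ptp(q,0).round())
E
```

```text
top 131 [388.12977099 237.94656489] [609.6 -27.1  10.8] [609.4 -27.   10.8] [25. 34. 10.]
scene 239 [305.33472803 284.0167364 ] [616.6 -27.   10.8] [616.2 -26.6  10.9] [38. 40. 12.]
```

{"op": "drive_tool", "data": {"plan": [0,0.05,1,-0.22,0.6,0,0,1,0,0.6,0,0,1,0,0.6,0,0,1,0,0.6,0,0,1,0,0.6]}}

```text
t: 4.05
tool_pos: [498.1, 61.9, 131.2]
tool_rot: [0.006, 0.285, 0.958, 0.007]
ft_force: [-0.4, 0.5, -0.4]
width: 0.4
```

{"op": "drive_tool", "data": {"plan": [0,0,1,0,0.6,0,0,1,0,0.6,0,0,1,0,0.6,0,0,0.5,0,0.6,0,0,0,0,0.6]}}

```text
t: 4.55
tool_pos: [498.7, 65.3, 56.6]
tool_rot: [0.005, 0.278, 0.96, 0.008]
ft_force: [-0.6, 0.6, 0.5]
width: 0.401
```

{"op": "drive_tool", "data": {"plan": [0,-0.2,0,0.31,0.6,0,-0.27,0.4,0,0.6,0,0,0.4,0,0.6,0,0,0.3,0,0.6,0,0,0,0,0.6]}}

```text
t: 5.05
tool_pos: [494.5, 57.3, 35.1]
tool_rot: [0.006, 0.3, 0.954, 0.009]
ft_force: [0.7, -0.1, -0.5]
width: 0.399
```

```bash
cat >> h.py <<'E'
from scipy.spatial.transform import Rotation as Ro
def rel(goal,med=None):
    s=robot.get_state();R=Ro.from_quat(np.roll(s["tool_rot"],-1)).as_matrix();p=np.array(s["tool_pos"])
    print("t",s["t"],"tcp",p.round(1),"F",np.round(s["ft_force"],1),"push dir deg",np.degrees(np.arctan2(-R[1,0],-R[0,0])).round(1),"z axis",R[:,2].round(3))
    for n,g in(("recess",goal),("medal",med)):
        if g is not None: print(n,"in tool mm",((np.array(g)-p)@R).round(1))
E
python3 - <<'E'
from h import *
rel((615.5,-27,11),(535,29,18))
c=cams.camera("scene");save("s2",cv2.resize(c["frame"][190:330,220:420],None,fx=4,fy=4))
E
```

```text
t 5.05 tcp [494.5  57.3  35.1] F [ 0.7 -0.1 -0.5] push dir deg -34.9 z axis [ 0.017  0.013 -1.   ]
recess in tool mm [-147.3   -0.3   25. ]
medal in tool mm [-49.3  -0.4  17.4]
```

View pics/s2.png

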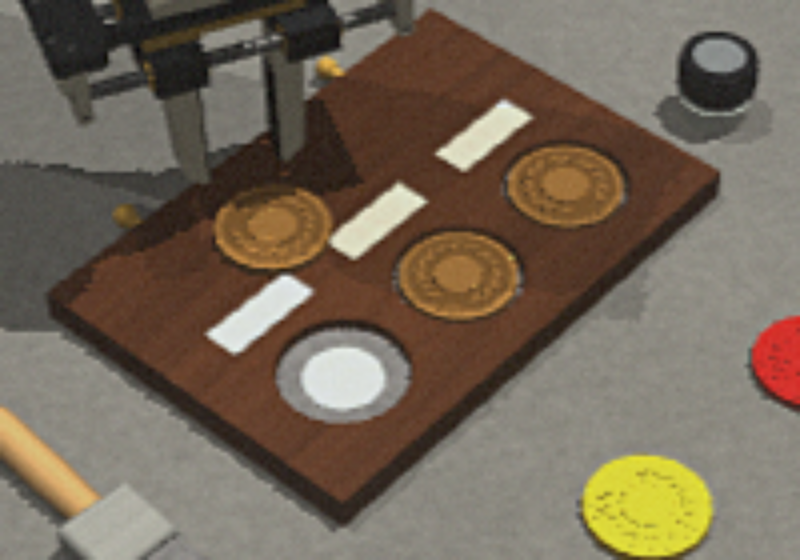

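The gripper is lined up behind the medal, with the tips at crop px (195,180) and (290,155), the medal at (273,228) and the recess at (343,375). Next I lower the last few mm and start pushing.

{"op": "drive_tool", "data": {"plan": [0,0,0.2,0,0.6,0,0,0,0,0.6,-0.3,0,0,0,0.6,-0.3,0,0,0,0.6,0,0,0,0,0.6]}}

```text
t: 5.6
tool_pos: [506.1, 50.2, 31.5]
tool_rot: [0.007, 0.3, 0.954, 0.009]
ft_force: [0.4, -0.7, 0.5]
width: 0.401
```

```bash
python3 - <<'E'
from h import *
rel((615.5,-27,11),(535,29,18))
E
```

```text
t 5.6 tcp [506.1  50.2  31.5] F [ 0.4 -0.7  0.5] push dir deg -34.9 z axis [ 0.019  0.014 -1.   ]
recess in tool mm [-133.8   -1.1   21.5]
medal in tool mm [-35.8  -1.1  13.8]
```

{"op": "drive_tool", "data": {"plan": [-0.2,-0.05,0,0,0.6,-0.4,0,0,0,0.6,-0.5,0,0,0,0.6,-0.5,0,0,0,0.6,-0.4,0,0,0,0.6]}}

```text
t: 6.1
tool_pos: [540.3, 24.7, 32.0]
tool_rot: [0.006, 0.3, 0.954, 0.009]
ft_force: [-1.1, -0.2, -0.7]
width: 0.401
```

```bash
python3 - <<'E'
from h import *
rel((615.5,-27,11),(535,29,18))
c=cams.camera("scene");save("s3",cv2.resize(c["frame"][190:330,220:420],None,fx=4,fy=4))
E
```

```text
t 6.1 tcp [540.3  24.7  32. ] F [-1.1 -0.2 -0.7] push dir deg -34.9 z axis [ 0.018  0.014 -1.   ]
recess in tool mm [-91.1   0.1  21.6]
medal in tool mm [ 6.9  0.2 14. ]
```

View pics/s3.png

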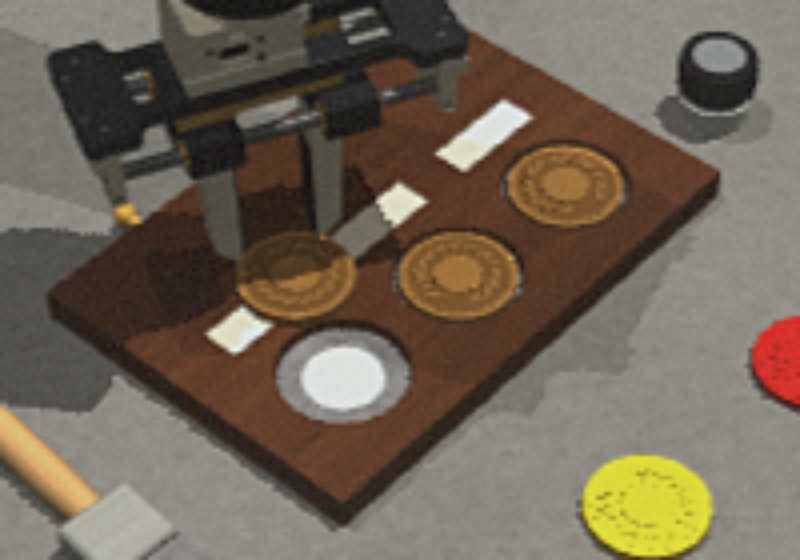

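The medal follows, centred between the tips at crop px (297,275), straight towards the recess at (343,375). I'm pushing on.

{"op": "drive_tool", "data": {"plan": [-0.4,0,0.05,0,0.6,-0.5,0,0,0,0.6,-0.5,0,0,0,0.6,-0.5,0,0,0,0.6,-0.3,0,0,0,0.6]}}

```text
t: 6.65
tool_pos: [580.3, -3.5, 31.2]
tool_rot: [0.007, 0.3, 0.954, 0.009]
ft_force: [-0.9, 0.6, 0.9]
width: 0.398
```

```bash
python3 - <<'E'
from h import *
rel((615.5,-27,11))
c=cams.camera("scene");save("s4",cv2.resize(c["frame"][190:330,220:420],None,fx=4,fy=4))
E
```

```text
t 6.65 tcp [580.3  -3.5  31.2] F [-0.9  0.6  0.9] push dir deg -34.9 z axis [ 0.018  0.013 -1.   ]
recess in tool mm [-42.1   0.4  20.6]
```

View pics/s4.png

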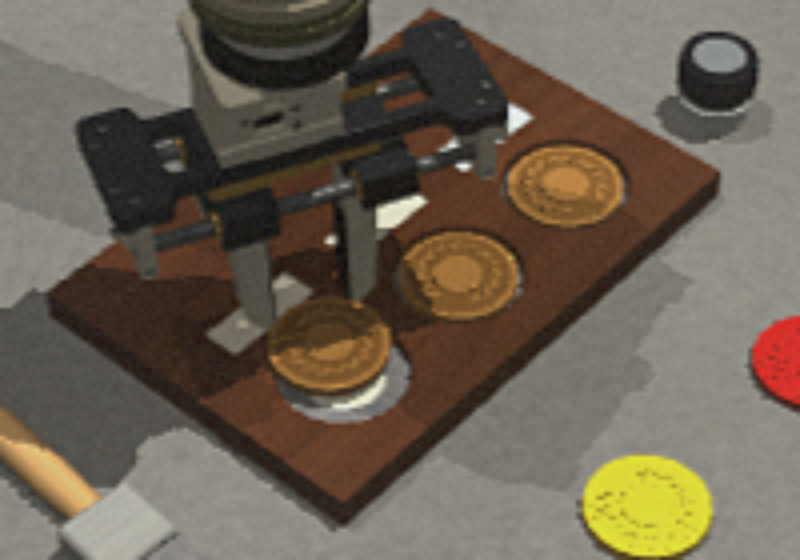

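The medal's front now overhangs the recess, with its centre at crop px (330,345) and about 11 mm to go. I'll finish with small steps.

{"op": "drive_tool", "data": {"plan": [-0.2,0,0,0,0.6,-0.15,0,0,0,0.6,-0.1,0,0,0,0.6,-0.05,0,0,0,0.6,0,0,0,0,0.6]}}

```text
t: 7.2
tool_pos: [589.7, -10.2, 31.3]
tool_rot: [0.007, 0.3, 0.954, 0.009]
ft_force: [-0.6, 0.6, 0.1]
width: 0.402
```

```bash
python3 - <<'E'
from h import *
rel((615.5,-27,11))
c=cams.camera("scene");save("s5",cv2.resize(c["frame"][190:330,220:420],None,fx=4,fy=4))
E
```

```text
t 7.2 tcp [589.7 -10.2  31.3] F [-0.6  0.6  0.1] push dir deg -35.0 z axis [ 0.019  0.013 -1.   ]
recess in tool mm [-30.6   0.5  20.5]
```

View pics/s5.png

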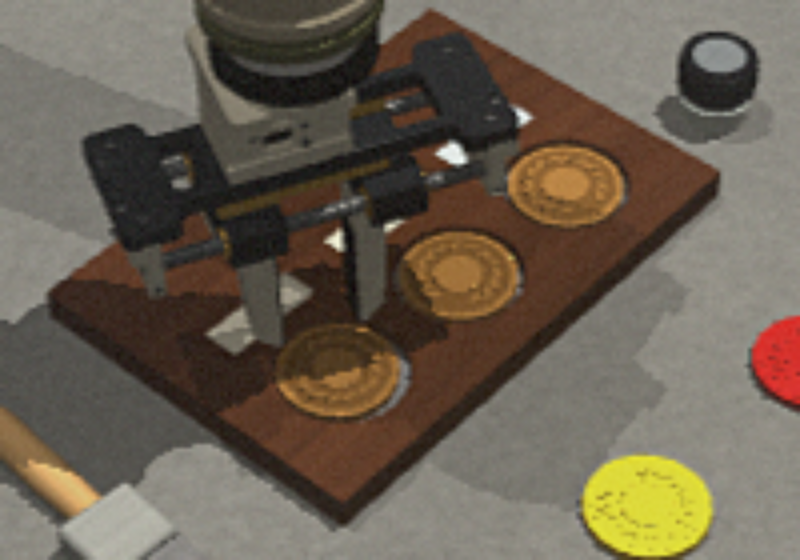

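It looks seated, at crop px (340,371), with a gap only at the far right. I'm backing off and rising clear.

{"op": "drive_tool", "data": {"plan": [0.5,0,0,0,0.6,0.5,0,-0.5,0,0.6,0,0,-1,0,0.6,0,0,-1,0,0.6,0,0,-1,0,0.6]}}

```text
t: 7.75
tool_pos: [565.7, 3.7, 102.0]
tool_rot: [0.003, 0.299, 0.954, 0.008]
ft_force: [1.0, 0.4, -0.7]
width: 0.401
```

{"op": "drive_tool", "data": {"plan": [1,0,-1,0,0.6,1,0,-1,0,0.6,1,0,-1,0,0.6,1,0,-1,0,0.6,0,0,0,0,0.6]}}

```text
t: 8.25
tool_pos: [492.5, 52.2, 189.6]
tool_rot: [0.005, 0.298, 0.954, 0.01]
ft_force: [0.8, -0.2, -1.3]
width: 0.398
```

```bash
python3 - <<'E'
from h import *
rel((615.5,-27,11))
cams.camera("top");print([(np.round(d["at"],0).tolist(),round(float(d["confidence"]),2)) for d in cams.pinpoint("medal","top")])
c=cams.camera("scene");save("s6",cv2.resize(c["frame"][190:330,220:420],None,fx=4,fy=4));P=pts(c)
for t in("medal","loupe","brush"):
    print(t,[(np.round(d["at"],0).tolist(),round(float(d["confidence"]),2)) for d in cams.pinpoint(t,"scene")])
for d in cams.cut_out("medal","scene"):
    m=cv2.erode(d["pixels"].astype(np.uint8),np.ones((3,3)))>0;q=P[m]
    if len(q)<50: continue
    q=q[q[:,2]<60]
    A=np.c_[q[:,:2]-q[:,:2].mean(0),np.ones(len(q))];k=np.linalg.lstsq(A,q[:,2],rcond=None)[0]
    print(np.median(q,0).round(1),"plane z",k[2].round(1),"tilt deg",np.degrees(np.hypot(*k[:2])).round(1))
E
```

```text
t 8.25 tcp [492.5  52.2 189.6] F [ 0.8 -0.2 -1.3] push dir deg -34.7 z axis [ 0.015  0.016 -1.   ]
recess in tool mm [-145.6    1.1  179.1]
[([637.0, 56.0, 11.0], 0.88), ([801.0, 111.0, -0.0], 0.87), ([774.0, -12.0, -1.0], 0.73), ([639.0, 140.0, 13.0], 0.71), ([765.0, 275.0, -6.0], 0.71)]
medal [([371.0, -58.0, -2.0], 0.82), ([775.0, -16.0, 1.0], 0.77), ([797.0, 113.0, 5.0], 0.72), ([641.0, 146.0, 12.0], 0.66), ([617.0, -24.0, 13.0], 0.65), ([631.0, 57.0, 13.0], 0.64), ([768.0, 274.0, 0.0], 0.6)]
loupe [([670.0, 250.0, 2.0], 0.57)]
brush [([574.0, -157.0, 1.0], 0.73)]
[615.  -29.   16.6] plane z 16.5 tilt deg 0.4
[765.2 268.3   5.6] plane z 5.5 tilt deg 0.5
[629.1  53.5  16.4] plane z 16.4 tilt deg 0.5
[798.9 109.7   5.4] plane z 5.4 tilt deg 0.6
[641.8 137.8  16.4] plane z 16.6 tilt deg 0.2
[372.3 -66.7   5.2] plane z 5.2 tilt deg 0.6
[573.4  39.9  17. ] plane z 16.5 tilt deg 0.5
```

View pics/s6.png

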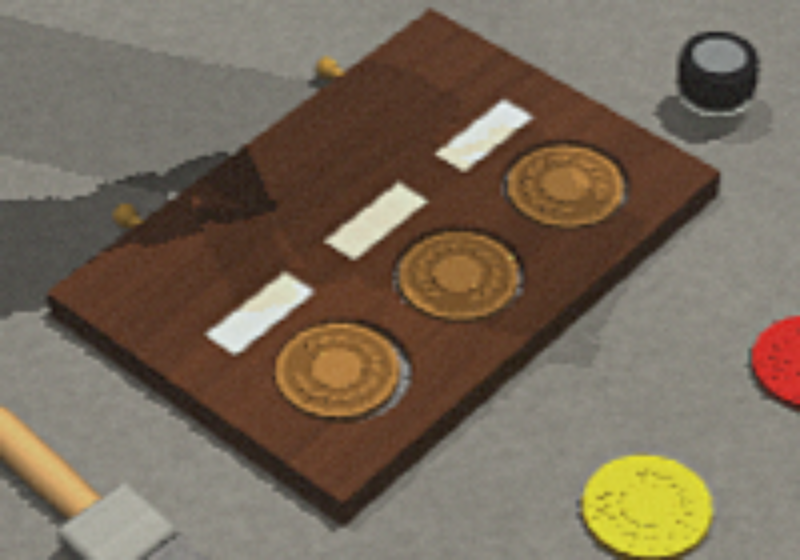

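All three medals lie flat at the same height (16.4–16.6 mm), the pushed one at crop px (338,370). The loupe and brush are where they were, and the arm is clear.

```bash
python3 -c "
from rig import hand_in;print(hand_in())"
```

```text
the job is handed in; nothing more can be done
None
```

I pushed the stray medal straight across the tray with the two part-open fingertips until it dropped into the empty recess. I then backed off, raised the arm clear and handed the job in at about 8.5 s. The hand-in reports no verdict.

My last checks showed:
- **Stray medal:** its top is at 16.5 mm, against 16.4 and 16.6 mm for the two seated medals. Its tilt is about 0.4°, and its centre is about 2 mm from the recess centre by depth (a network fix of 3–4 mm agrees within its accuracy).
- **Other things:** the two seated medals, the loupe and the brush stayed in place within measuring noise.
- **Robot:** the force readings were near zero, with the gripper well above everything.
- **Check that failed:** the top camera's network did not report the stray medal in its last picture. It also placed one seated medal about 6–8 mm off in x compared with the scene camera. I put the second down to noise, because the scene picture and depth showed all three seated.

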